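# Point out the castor wheel without a bearing and log it

### The job

One of the four castor wheels lying on the blue bench mat has been left without its bearing and axle sleeve, so its hub is an open hole: point it out by bringing the fingertips to a few centimetres above the middle of that wheel and staying there for a good two seconds, without touching any wheel and without dipping down over any of the others. Then log it: press the small flat push button fully down with the fingertips, let it come back up and draw clear. Leave the big mushroom-headed button unpressed, pick nothing up and leave everything else where it is.

Things in the scene. Friction and masses are not known exactly. Their poses are not given: they have to be found in the camera images.
- wheel_open: Castor wheel lying flat, 100 mm across, 32 mm thick, black tread, grey hub, whose bearing is missing: an open 35 mm hole through the middle. Origin: centre of the underside, z up.
- wheel_open_face (a point): Middle of the upper face of the wheel with the open hub (in the air of the hole, level with the top of the tread, 32 mm above the wheel's underside), z up. Point here from above.
- wheel_a: Castor wheel lying flat, 100 mm across, 32 mm thick, black tread, grey hub, complete: a steel bearing fills the hub and an 18 mm steel axle sleeve stands up to 43 mm above the underside. Origin: centre of the underside, z up.
- wheel_b: Castor wheel lying flat, 100 mm across, 32 mm thick, black tread, grey hub, complete: a steel bearing fills the hub and an 18 mm steel axle sleeve stands up to 43 mm above the underside. Origin: centre of the underside, z up.
- wheel_c: Castor wheel lying flat, 100 mm across, 32 mm thick, black tread, grey hub, complete: a steel bearing fills the hub and an 18 mm steel axle sleeve stands up to 43 mm above the underside. Origin: centre of the underside, z up.
- wheel_a_face (a point): Point on the axis of wheel_a, level with the top of its tread, 32 mm above its underside (inside its axle sleeve, which stands 11 mm higher), z up.
- wheel_b_face (a point): Point on the axis of wheel_b, level with the top of its tread, 32 mm above its underside (inside its axle sleeve, which stands 11 mm higher), z up.
- wheel_c_face (a point): Point on the axis of wheel_c, level with the top of its tread, 32 mm above its underside (inside its axle sleeve, which stands 11 mm higher), z up.
- log_button (a joint): Small flat round push button, 28 mm across, in a black collar on top of a grey box (80 x 80 x 50 mm high, fixed to the bench, right of the mat): 0 = up, 0.006 m = fully down; springs back by itself. Fully down takes 5 N.
- log_button_top (a point): Centre of the top face of the small flat push button (moves with it), 72 mm above the bench and 10 mm above its 44 mm wide collar when up; it is pressed straight down.
- stop_button (a joint): Big mushroom-headed button, 54 mm across, on a second grey box of the same size and kind (80 x 80 x 50 mm): 0 = up, 0.006 m = fully down. Not to be pressed. Either box may be the nearer one.
- stop_button_top (a point): Centre of the top of the mushroom head, 94 mm above the bench.
- mat: Blue bench mat fixed to the bench, 300 x 450 x 3 mm, the wheels lie on it. Origin: centre of the underside.
- tube: Bystander: short black tube standing upright on the mat, 32 mm across, 60 mm high. Origin: centre of the underside.
- bolt: Bystander: steel bolt standing on its 22 mm head on the mat, 50 mm high. Origin: centre of the underside.
- bearing: Bystander: loose steel ball bearing lying flat on the mat, 35 mm across, 15 mm bore, 11 mm high. Origin: centre of the underside.
- fork: Bystander: dark steel castor fork standing on its two legs on the mat, plate 60 x 50 mm at 55 mm height, stem 12 mm thick up to 85 mm. Origin: centre of the underside.
- can: Bystander: white and aluminium can standing on the bench beyond the button boxes, 52 mm across, 120 mm high. Origin: centre of the underside.
- driver: Bystander: screwdriver lying on the bench left of the mat. Origin: underside of its middle.
Not all that is in view belongs to the job. Leave any purple or red look-alike of the part that bears stop_button alone. What is shaped like the part that bears log_button but purple is not meant.

How it is judged:
On the way, in this order (a step that is already met when the one before it is completed fails the run):
1. the fingertips have stayed for 1.5 s just above the middle of the wheel with the open hub (within 30 mm sideways, fingertips roughly 3 to 65 mm above its face) (horizontal distance between the grasp point and wheel_open_face below 0.03 m and z of the grasp point in the frame of wheel_open_face between 0.022 and 0.084 m), for 1.5 s.
2. the small flat push button is pressed down (more than 4.5 of its 6 mm) by the fingers (value of joint log_button above 0.0045 m and contact force between the fingers and anything else above 0.5 N), for 0.05 s.
At the end, for the whole second after the job is handed in: After the pointing and the press, the small button is back up (within 1.5 mm), the mushroom button is up, every wheel is within 8 mm and every other loose thing within 15 mm of where it started (value of joint each of log_button, stop_button below 0.0015 m and distance of each of wheel_open, wheel_a, wheel_b, wheel_c from where it was at the start of the episode below 0.008 m and distance of each of tube, bolt, bearing, fork, can, driver from where it was at the start of the episode below 0.015 m); the robot touches nothing.
It fails at once if a wheel is touched by the robot (contact force between any of the fingers, the arm and wheel_open above 0.3 N or contact force between any of the fingers, the arm and wheel_a above 0.3 N or contact force between any of the fingers, the arm and wheel_b above 0.3 N or contact force between any of the fingers, the arm and wheel_c above 0.3 N).
It fails at once if the fingertips dip over a wheel that is not the faulty one (within 25 mm of its middle and less than about 35 mm above its face) ((horizontal distance between the grasp point and wheel_a_face below 0.025 m and z of the grasp point in the frame of wheel_a_face below 0.054 m) or (horizontal distance between the grasp point and wheel_b_face below 0.025 m and z of the grasp point in the frame of wheel_b_face below 0.054 m) or (horizontal distance between the grasp point and wheel_c_face below 0.025 m and z of the grasp point in the frame of wheel_c_face below 0.054 m)).
It fails at once if the mushroom button is pressed (value of joint stop_button above 0.003 m).
It fails at once if a wheel is lifted or shifted by more than 8 mm (distance of any of wheel_open, wheel_a, wheel_b, wheel_c from where it was at the start of the episode above 0.008 m).
It fails at once if another loose thing is lifted or shifted by more than 15 mm (distance of any of tube, bolt, bearing, fork, can, driver from where it was at the start of the episode above 0.015 m).
It also fails if it takes over 42 s, if anything falls off the work surface, if the arm or the gripper's body presses on something with over 40 N, if the wrist force passes 120 N, or if a joint passes its speed limit or range.

### The arm

A 7-joint arm with a two-finger parallel gripper is mounted at the origin on the work surface. World frame = base frame: x ahead of the robot, y to its left, z up, the work surface at z = 0. Lengths are in m, angles in rad, forces in N, time in s.
With the tool pointing down it reaches from about 0.35 to 0.9 m from the base axis. Payload 8.1 kg.
Tool frame: the origin (TCP) lies midway between the tips of the shut fingers; the grasp point (between the pads) lies arm.grip_point_offset behind it (arm.grip_point_offset is the distance from the TCP to the grasp point, in m); y points along the fingers, z is the direction in which the jaws open and shut, and the axes are right-handed (so a half turn about y gives the same grasp; the last joint's range is limited). The gripper opens to 92 mm and grips with 3 to 60 N. Pads are 19 mm wide; open, the fingers measure 130 mm over their backs; the gripper's body (75 mm by 190 mm) begins 47 mm behind the grasp point.
Start: joints at [1.142, 0.434, 0.025, 1.573, -0.012, 1.134, -0.075], TCP at [0.2, -0.592, 0.227] pointing down, gripper open.
Joint ranges: [-2.62, 2.62], [-0.44, 2.09], [-1.27, 1.32], [0.08, 2.57], [-1.32, 4.46], [0.12, 2], [-2.74, 2.74]. Speed limits (rad/s): [2.22, 2.22, 3.01, 3.01, 3.14, 3.14, 3.14].

### API

Orientations are given as a rotation vector (axis times angle).
In Python, from cell import arm, get_image, camera_info gives the robot as it stands.
- The arm moves only by the tool carry_out, never from a script. Its argument "steps" is one flat list of numbers, 5 for each row, row after row: the opening, from 0 (shut) to 1 (fully open), then the shift along the world's x, y, z in units of 0.1 m (1.0 is 0.1 m), then the turn about the world's z in units of 45 degrees (1.0 is 45 degrees). In form: [hand, dx, dy, dz, spin, hand, dx, dy, dz, spin, ...]. A call has 1 to 12 rows; each row is the pose to reach, as a shift and turn from the pose commanded when the call began; what a row does not reach only later rows make up. A row lasts 1/10 s, in which the tool goes at most 50 mm and 8.59 degrees, less where a joint would pass 70% of its speed; a pose out of reach is approached as far as the arm can. A call with a number of a shift or a turn outside -1 to 1 is refused whole. A call with a gripper value outside its range is refused whole. The fingers move at their own pace and stop on an object; "grip_force" is the grip in N (left out, the last holds). Time passes only in rows, so rows that repeat a pose let the fingers close. It gives the time, the measured TCP pose, the force and the opening at its end, in the units of the state.
- arm.observe(): the state, without advancing time (a new reading comes with each control period).
- get_image(name): name is "scene" or "top"; returns (picture, depth): 400x640x3 uint8, red, green, blue; 400x640 float32, m along the optical axis (not along the pixel's ray), 0 where there is no reading.
- camera_info(name): a dict with "fovy" (degrees; the focal length in pixels is half the picture's height over the tangent of half this angle, whatever the lens; pixels are square), "cx", "cy" (the principal point, pixels), "R" (3x3) and "t" (3): a world point X has camera coordinates R X + t. Camera axes: x right, y down, z forward; pixel columns grow to the right and rows downward; lengths in m; the calibration is good to about 2 mm. A picture is of the moment at which its call begins. camera_info takes no time and is no camera call.
- arm.sign_off(): hands the job in, once; it reports no verdict.
The state is a dict: "clock": time; "joints": joint angles; "dq": joint speeds; "joint_efforts": joint torques, N m; "position": TCP position; "ee_rot": TCP orientation; "force": force on the tool from outside, world axes, zero at the start; "ft_torque": the same for the moment, N m; "width": opening from 0.0 (shut) to 1.0 (fully open).
Only numpy, scipy, OpenCV 4.12 (cv2) and the standard library are available. Lean on these libraries where they do the work, as an engineer would, in place of code of your own. Each camera call takes 0.05 s, during which the arm holds its last target. There are 200 camera calls.

## Working session

There is one attempt and no reset: what is moved stays moved. The work goes in short steps, Python scripts to look and compute and a tool call to move; the robot and the scene stay as the last step left them, time stands still between calls to the robot, and variables do not carry over. Pictures are saved under pics/ and viewed, about 8 in all and at most 12, crops included, and the job is handed in when it is done.

Besides the shell and the picture viewer there is one more tool, called after "Emit:" as a command line: name --argument value ..., lists and objects as JSON in quotes. carry_out: Moves the arm, as the interface text tells. Shifts and turns lie within -1 to 1; 1 stands for 0.1 m of shift or 45 degrees of turn. Its arguments: {"type":"object","properties":{"steps":{"type":"array","items":{"type":"number"}},"grip_force":{"type":"number"}},"required":["steps"]}

```bash
mkdir -p pics
cat > h.py <<'E'
import numpy as np, cv2
from cell import arm, get_image, camera_info
def f(ci): return 200/np.tan(np.radians(ci["fovy"])/2)
def pts(name,d):
    ci=camera_info(name);v,u=np.mgrid[:400,:640]
    c=np.stack([(u-ci["cx"])/f(ci)*d,(v-ci["cy"])/f(ci)*d,d],-1)
    return (c-np.array(ci["t"]))@np.array(ci["R"])
def ray(name,u,v,z):
    ci=camera_info(name);R=np.array(ci["R"]);o=-R.T@np.array(ci["t"])
    r=R.T@np.array([(u-ci["cx"])/f(ci),(v-ci["cy"])/f(ci),1]);return o+r*(z-o[2])/r[2]
E
python3 - <<'E'
from h import *
for n in("top","scene"):
    p,d=get_image(n);cv2.imwrite(f"pics/{n}0.png",p[...,::-1]);np.savez(f"{n}0.npz",p=p,d=d)
    print(camera_info(n))
o=arm.observe();print(o["clock"],o["position"],o["ee_rot"],o["width"],arm.grip_point_offset)
E
```

```text
{'fovy': 47.35022408751741, 'cx': 319.87375955578773, 'cy': 198.43606375467576, 'R': array([[-0.03177177, -0.99948416, -0.00468747],
       [-0.97328018,  0.03200518, -0.22737934],
       [ 0.22741207, -0.00266203, -0.97379498]]), 't': array([0.04415765, 0.54441623, 1.44436542])}
{'fovy': 42.39741582950897, 'cx': 312.0132868833915, 'cy': 202.73336716066544, 'R': array([[-0.019614  ,  0.99978011, -0.00741735],
       [ 0.53855365,  0.00431443, -0.84258018],
       [-0.8423629 , -0.02052101, -0.53851985]]), 't': array([ 0.00444769, -0.22303328,  1.87055853])}
0.1 [ 0.19981688 -0.59173955  0.22604655] [-0.33644038  2.04670818 -2.04401398] 0.9967003751022858 0.0188
```

View pics/top0.png

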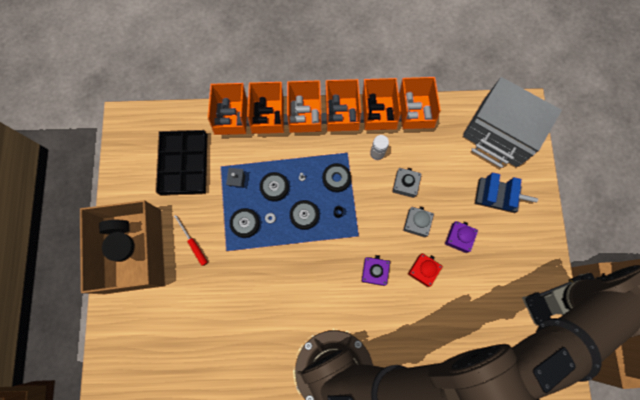

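View pics/scene0.png

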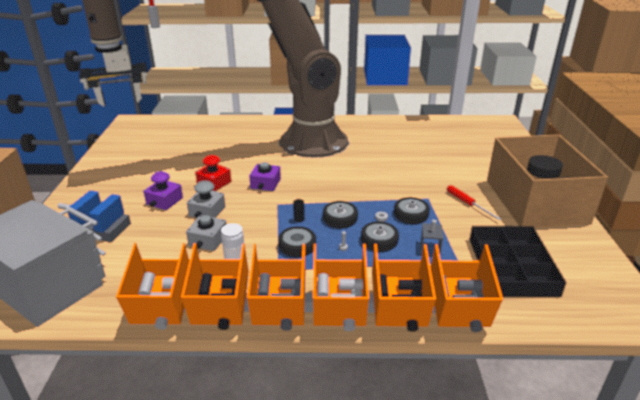

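The top view shows four wheels, at (245,222), (274,185), (304,214) and (337,177). The last one shows blue through its hub. The grey boxes are at (407,181), a small button in a black collar, and (419,221), the mushroom. I'll confirm both in one crop and measure.

Run:
```python
from h import *
p=np.load("top0.npz")["p"];d=np.load("top0.npz")["d"];P=pts("top",d)
s=np.load("scene0.npz")["p"];S=pts("scene",np.load("scene0.npz")["d"])
a=cv2.resize(p[150:250,215:455],None,fx=3.3,fy=3.3,interpolation=3)
b=cv2.resize(s[180:270,180:450],(a.shape[1],264),interpolation=3)
cv2.imwrite("pics/crop.png",np.vstack([a,b])[...,::-1])
for u,v in((245,222),(274,185),(304,214),(337,177)):
    W=P[v-22:v+23,u-22:u+23];m=(W[...,2]>.025)&(W[...,2]<.06)
    n,l,st,c=cv2.connectedComponentsWithStats(m.astype(np.uint8));k=1+np.argmax(st[1:,4])
    q=W[l==k];e=(q.min(0)+q.max(0))/2
    print((u,v),"mid",e.round(3),"ext",np.ptp(q,0).round(3),"mean",q.mean(0).round(3),"hub px z",P[v,u,2].round(3),"ray",ray("top",u,v,.035).round(3))
for u,v in((407,181),(419,221)):
    W=P[v-16:v+17,u-16:u+17].reshape(-1,3)
    for lo,hi in((.04,.056),(.057,.068),(.068,.08),(.08,.1)):
        q=W[(W[:,2]>lo)&(W[:,2]<hi)]
        if len(q)>3: print((u,v),lo,len(q),((q.min(0)+q.max(0))/2).round(3),np.ptp(q,0).round(3),q.mean(0).round(3))
q=P[130:160,365:395].reshape(-1,3);q=q[q[:,2]>.1];print("can",q.mean(0))
```

```text
(245, 222) mid [0.479 0.284 0.038] ext [0.099 0.098 0.027] mean [0.479 0.283 0.034] hub px z 0.039 ray [0.48  0.278 0.035]
(274, 185) mid [0.603 0.184 0.04 ] ext [0.098 0.097 0.03 ] mean [0.602 0.183 0.034] hub px z 0.049 ray [0.604 0.18  0.035]
(304, 214) mid [0.502 0.083 0.039] ext [0.097 0.098 0.028] mean [0.5   0.083 0.034] hub px z 0.048 ray [0.5   0.081 0.035]
(337, 177) mid [ 0.627 -0.031  0.034] ext [0.1   0.096 0.018] mean [ 0.627 -0.031  0.033] hub px z -0.002 ray [ 0.625 -0.034  0.035]
(407, 181) 0.04 417 [ 0.599 -0.267  0.048] [0.096 0.095 0.016] [ 0.597 -0.266  0.049]
(407, 181) 0.057 79 [ 0.593 -0.268  0.063] [0.054 0.044 0.011] [ 0.597 -0.267  0.063]
(407, 181) 0.068 43 [ 0.601 -0.264  0.073] [0.028 0.033 0.01 ] [ 0.599 -0.268  0.072]
(419, 221) 0.04 358 [ 0.462 -0.296  0.048] [0.095 0.096 0.016] [ 0.458 -0.291  0.049]
(419, 221) 0.057 6 [ 0.473 -0.277  0.058] [0.07  0.017 0.002] [ 0.47  -0.275  0.058]
(419, 221) 0.068 5 [ 0.464 -0.276  0.078] [0.04  0.008 0.004] [ 0.461 -0.276  0.079]
(419, 221) 0.08 218 [ 0.463 -0.297  0.09 ] [0.051 0.053 0.019] [ 0.462 -0.296  0.09 ]
can [ 0.69569243 -0.16904307  0.16576889]
```

View pics/crop.png

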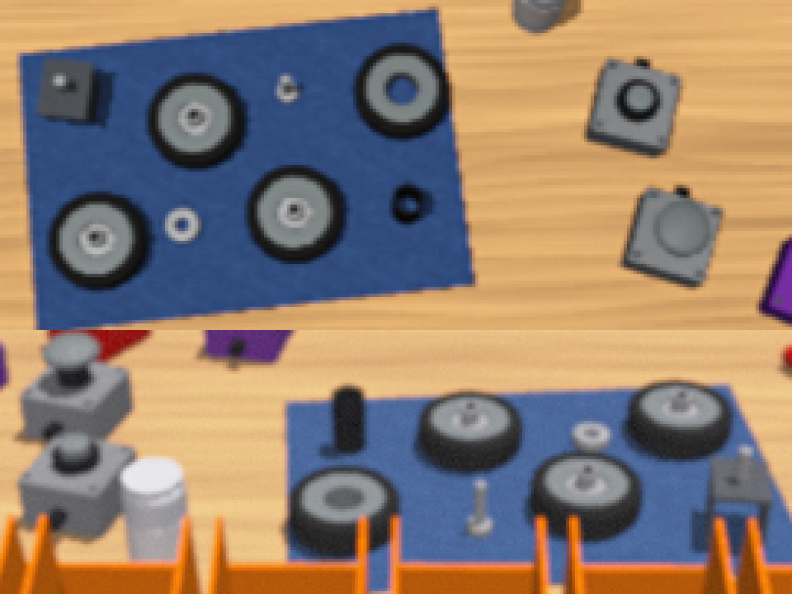

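The crop confirms both targets:
- **Open wheel:** top view (337,177), the only hub with blue showing through and no sleeve. It is at (0.627, -0.031), face at z about 0.035, 100 mm across.
- **Log button:** the grey box at (407,181), with a 28 mm button at z 0.072, at (0.599, -0.267).
- **Not to press:** the grey mushroom at (419,221), z about 0.094. The purple and red boxes are look-alikes.

I'll shut the fingers and move off at travel height.

Emit:
carry_out --steps '[0,0.2,0.25,0,0,0,0.4,0.5,0,0,0,0.6,0.75,0,0,0,0.7,0.93,0,0,0,0.7,0.93,0,0]' --grip_force 10

```text
clock: 0.6
position: [0.2724, -0.4961, 0.2265]
ee_rot: [-0.34, 2.044, -2.04]
force: [0.5, -0.4, -0.8]
width: 0.618
```

Emit:
carry_out --steps '[0,0.2,0.25,0,0,0,0.4,0.5,0,0,0,0.6,0.75,0,0,0,0.7,0.93,0,0,0,0.7,0.93,0,0]'

```text
clock: 1.1
position: [0.3416, -0.4039, 0.2266]
ee_rot: [-0.339, 2.044, -2.041]
force: [-0.2, 0.8, -0.1]
width: 0.181
```

Tracking is good. Remaining shift is about +0.285 in x and +0.373 in y.

Emit:
carry_out --steps '[0,0.2,0.25,0,0,0,0.4,0.5,0,0,0,0.6,0.75,0,0,0,0.7,0.93,0,0]'

```text
clock: 1.5
position: [0.411, -0.3127, 0.2266]
ee_rot: [-0.336, 2.045, -2.045]
force: [-0.0, -0.6, -0.7]
width: 0.004
```

Emit:
carry_out --steps '[0,0.2,0.25,0,0,0,0.4,0.5,0,0,0,0.6,0.75,0,0,0,0.7,0.93,0,0]'

```text
clock: 1.9
position: [0.4813, -0.2197, 0.2265]
ee_rot: [-0.336, 2.045, -2.045]
force: [-0.5, 0.3, -0.5]
width: 0.006
```

Emit:
carry_out --steps '[0,0.2,0.25,0,0,0,0.4,0.5,0,0,0,0.6,0.75,0,0,0,0.7,0.93,0,0]'

```text
clock: 2.3
position: [0.5514, -0.1268, 0.2264]
ee_rot: [-0.336, 2.045, -2.045]
force: [-0.1, 0.1, -0.7]
width: 0.004
```

Emit:
carry_out --steps '[0,0.2,0.25,0,0,0,0.4,0.5,0,0,0,0.6,0.75,0,0,0,0.75,0.93,0,0,0,0.75,0.93,0,0]'

```text
clock: 2.8
position: [0.6267, -0.0319, 0.226]
ee_rot: [-0.338, 2.045, -2.042]
force: [1.1, 0.6, -0.4]
width: 0.006
```

Run:
```python
from h import *
p,_=get_image("top");s,_=get_image("scene")
cv2.imwrite("pics/near.png",np.vstack([cv2.resize(p[130:250,220:460],(560,280)),cv2.resize(s[120:270,180:480],(560,280))])[...,::-1])
o=arm.observe();print(o["clock"],o["position"],o["width"],np.round(o["joints"],2))
```

```text
2.9 [ 0.62502593 -0.03558562  0.22610005] 0.0046188530682769865 [ 0.13  0.45 -0.23  1.55  0.11  1.15 -1.37]
```

View pics/near.png

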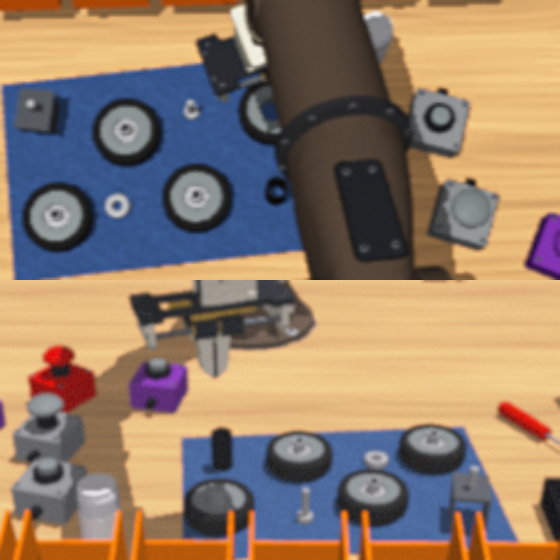

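The shut fingertip shows at scene pixel (295,169). The commanded TCP projects to (293,171), so it is above the open wheel. Nothing has been disturbed. I'll descend to TCP z about 0.078 and hold.

Emit:
carry_out --steps '[0,0,0.03,-0.3,0,0,0,0.03,-0.6,0,0,0,0.03,-0.9,0,0,0,0.03,-0.9,0]'

```text
clock: 3.3
position: [0.6216, -0.034, 0.1328]
ee_rot: [-0.342, 2.05, -2.05]
force: [-0.7, 0.4, -1.0]
width: 0.005
```

Emit:
carry_out --steps '[0,0,0,-0.2,0,0,0,0,-0.4,0,0,0,0,-0.58,0,0,0,0,-0.58,0,0,0,0,-0.58,0,0,0,0,-0.58,0,0,0,0,-0.58,0,0,0,0,-0.58,0,0,0,0,-0.58,0,0,0,0,-0.58,0,0,0,0,-0.58,0,0,0,0,-0.58,0]'

```text
clock: 4.5
position: [0.625, -0.0312, 0.0787]
ee_rot: [-0.336, 2.045, -2.045]
force: [0.4, -0.2, 0.0]
width: 0.005
```

Emit:
carry_out --steps '[0,0,0,0,0,0,0,0,0,0,0,0,0,0,0,0,0,0,0,0,0,0,0,0,0,0,0,0,0,0,0,0,0,0,0,0,0,0,0,0,0,0,0,0,0,0,0,0,0,0,0,0,0,0,0,0,0,0,0,0]'

```text
clock: 5.7
position: [0.625, -0.0311, 0.0788]
ee_rot: [-0.336, 2.045, -2.045]
force: [-0.2, -0.2, 1.1]
width: 0.007
```

Run:
```python
from h import *
s,_=get_image("scene")
cv2.imwrite("pics/point.png",cv2.resize(s[180:280,180:440],None,fx=3,fy=3,interpolation=3)[...,::-1])
o=arm.observe();print(o["clock"],o["position"],o["force"])
```

```text
5.75 [ 0.62499717 -0.03111065  0.07873007] [ 0.17703188 -0.20532549 -0.30510101]
```

View pics/point.png

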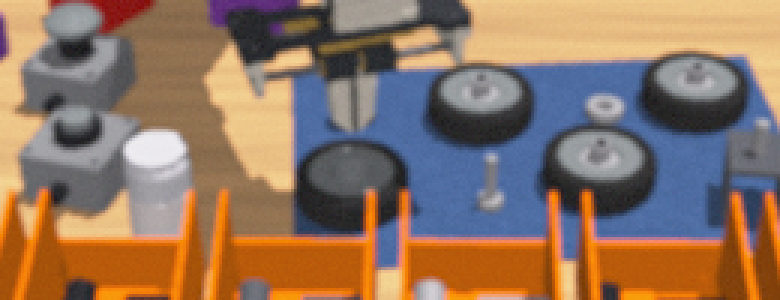

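The fingertip is centred above the open wheel, with a 44 mm tip gap and the grasp point 63 mm above the face, in free air. I'll hold a little longer, rise and go to the log button, which needs dx about -0.026 and dy about -0.236.

Emit:
carry_out --steps '[0,0,0,0,0,0,0,0,0,0,0,0,0,0,0,0,0,0,0,0,0,0,0,0,0,0,0,0,0.3,0,0,0,0,0.6,0,0,0,0,0.9,0,0,0,0,1,0]'

```text
clock: 6.65
position: [0.6266, -0.031, 0.1821]
ee_rot: [-0.331, 2.043, -2.044]
force: [0.4, 0.5, 0.2]
width: 0.008
```

Emit:
carry_out --steps '[0,-0.05,-0.3,0,0,0,-0.1,-0.6,0,0,0,-0.13,-0.9,0,0,0,-0.13,-1,0,0]'

```text
clock: 7.05
position: [0.6108, -0.1356, 0.1779]
ee_rot: [-0.334, 2.047, -2.051]
force: [-0.4, -0.7, -1.0]
width: 0.004
```

Emit:
carry_out --steps '[0,-0.05,-0.3,0,0,0,-0.1,-0.6,0,0,0,-0.13,-0.9,0,0,0,-0.13,-1,0,0]'

```text
clock: 7.45
position: [0.5979, -0.2348, 0.178]
ee_rot: [-0.334, 2.047, -2.049]
force: [-0.3, -0.1, 0.4]
width: 0.005
```

Emit:
carry_out --steps '[0,0,-0.2,0,0,0,0,-0.36,0,0,0,0,-0.36,-0.2,0,0,0,-0.36,-0.5,0,0,0,-0.36,-0.8,0,0,0,-0.36,-0.8,0,0,0,-0.36,-0.8,0]'

```text
clock: 8.15
position: [0.5992, -0.2665, 0.0988]
ee_rot: [-0.337, 2.046, -2.044]
force: [0.5, -0.3, 0.9]
width: 0.003
```

Run:
```python
from h import *
from scipy.spatial.transform import Rotation as R
s,_=get_image("scene");p,_=get_image("top")
cv2.imwrite("pics/btn.png",np.vstack([cv2.resize(s[150:270,160:320],(640,360),interpolation=3),cv2.resize(p[150:250,340:500],(640,240))[:235]])[...,::-1])
o=arm.observe();print(o["clock"],o["position"],o["force"]);print(R.from_rotvec(o["ee_rot"]).as_matrix().round(2))
ci=camera_info("scene")
for X in(o["position"],[.599,-.267,.072]):
    c=np.array(ci["R"])@X+ci["t"];print(c[:2]/c[2]*f(ci)+[ci["cx"],ci["cy"]])
```

```text
8.25 [ 0.60031513 -0.26713248  0.10049262] [0.31853077 0.39717318 0.44253331]
[[-0.95  0.    0.32]
 [-0.32 -0.   -0.95]
 [-0.   -1.    0.  ]]
[204.2189196  208.39172761]
[205.69239477 217.3373495 ]
```

View pics/btn.png

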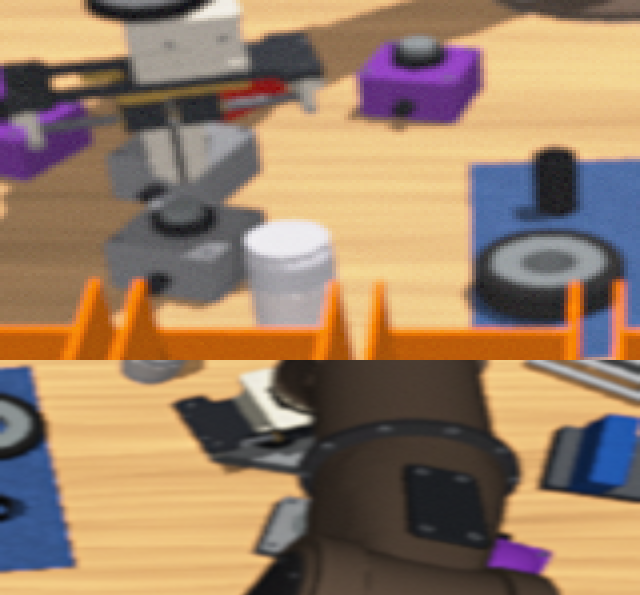

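The tip at scene pixel (204,212) is right over the button at (205.5,218). The mushroom is well behind it and untouched. I'll press gently in stages.

Emit:
carry_out --steps '[0,0,0,-0.1,0,0,0,0,-0.2,0,0,0,0,-0.25,0,0,0,0,-0.28,0,0,0,0,-0.3,0,0,0,0,-0.32,0,0,0,0,-0.32,0]'

```text
clock: 8.95
position: [0.5986, -0.267, 0.0667]
ee_rot: [-0.337, 2.046, -2.045]
force: [-3.9, 1.0, 4.9]
width: 0.006
```

Emit:
carry_out --steps '[0,0,0,-0.01,0,0,0,0,-0.02,0,0,0,0,-0.03,0,0,0,0,-0.03,0,0,0,0,-0.03,0]'

```text
clock: 9.45
position: [0.599, -0.2672, 0.0661]
ee_rot: [-0.335, 2.044, -2.046]
force: [-10.1, 2.7, 22.1]
width: 0.006
```

The button has bottomed: 22 N upward, and z has stopped at 0.066. I'll lift straight up and clear.

Emit:
carry_out --steps '[0,0,0,0.05,0,0,0,0,0.2,0,0,0,0,0.5,0,0,0,0,0.8,0,0,0,0,1,0,0,0,0,1,0]'

```text
clock: 10.05
position: [0.6015, -0.2679, 0.1681]
ee_rot: [-0.329, 2.039, -2.046]
force: [-0.2, 0.4, -0.2]
width: 0.006
```

Emit:
carry_out --steps '[0,-0.3,-0.3,0.2,0,0,-0.6,-0.6,0.4,0,0,-0.9,-0.9,0.6,0,0,-1,-1,0.6,0,0,-1,-1,0.6,0]'

```text
clock: 10.55
position: [0.497, -0.3699, 0.2239]
ee_rot: [-0.332, 2.047, -2.05]
force: [0.4, 0.2, 0.2]
width: 0.004
```

Emit:
carry_out --steps '[0,-0.3,-0.3,0,0,0,-0.6,-0.6,0,0,0,-0.9,-0.9,0,0,0,-1,-1,0,0,0,-1,-1,0,0,0,-1,-1,0,0]'

```text
clock: 11.15
position: [0.4011, -0.4651, 0.223]
ee_rot: [-0.337, 2.045, -2.042]
force: [0.8, 1.2, 0.9]
width: 0.006
```

Run:
```python
from h import *
p,d=get_image("top");P=pts("top",d);P0=pts("top",np.load("top0.npz")["d"])
p0=np.load("top0.npz")["p"]
cv2.imwrite("pics/end.png",cv2.resize(p[125:275,160:460],None,fx=2.5,fy=2.5,interpolation=3)[...,::-1])
for u,v in((407,181),(419,221)):
    for Q in(P0,P):
        W=Q[v-3:v+2,u-1:u+4,2];print((u,v),np.median(W).round(4))
print("changed px on mat",(np.abs(p.astype(int)-p0)[150:255,215:360].max(-1)>50).sum())
o=arm.observe();print(o["clock"],o["position"],o["force"],o["width"])
```

```text
(407, 181) 0.0724
(407, 181) 0.0716
(419, 221) 0.0931
(419, 221) 0.0918
changed px on mat 0
11.2 [ 0.40146722 -0.4648092   0.22318427] [ 0.58690062 -0.00427361  0.51175667] 0.005644351274189867
```

View pics/end.png

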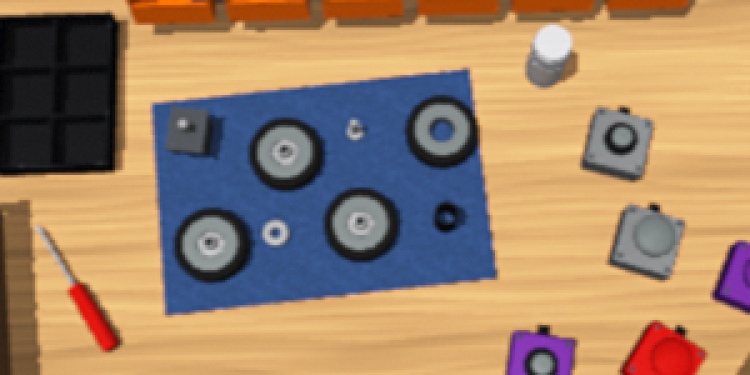

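Everything is where it started: the open wheel at crop (442,129), the log button up at (620,138), the mushroom up at (655,238), and the arm clear. Handing in.

```bash
python3 -c "
from cell import arm
print(arm.sign_off())"
```

```text
the job is handed in; nothing more can be done
None
```

The job is done and handed in at about 11 s; the sign-off gave no verdict.

- **Pointing:** I held the shut fingertips about 44 mm above the face of the open-hub wheel, at (0.627, -0.031), for over 2 s. They were within about 2 mm of its middle.
- **Pressing:** I pressed the small flat button at (0.599, -0.267) until it bottomed. The force read 22 N and z stopped at 0.066. I then drew clear.

**Last checks:**
- The log button is back up, at 71.6 mm against 72.4 mm at the start.
- The mushroom is up, at 91.8 mm against 93.1 mm, which is within depth noise.
- No pixels changed on the mat, and the can and driver look unmoved.
- The force on the tool is about zero.

One thing was slightly off: the press also showed about 10 N of sideways force, but the tip stayed centred on the button. No checks failed.

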